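Uncover the lens and set its axis dial

TASK

Lift the loose black cap off the lens in the middle of the round lens stage and set it down, not dropped, in the shallow metal tray, resting flat with its closed top up. Then push the upright peg on the stage's dial round until the dial's line, on which the peg stands, points straight at the fixed arrow on the stage's rim, and leave it there. Do not disturb the other things on the table.

Things in the scene. Friction and masses are not known exactly. Their poses are not given: they have to be found in the camera images.
- cap: the loose cap (see cap_centre); origin at the centre of its open underside, z along its axis to the closed top. 28 to 56 g
- cap_centre (a point): centre, half-way up, of the loose black round cap: 50 mm outside diameter, 30 mm tall, open below (walls 3 mm, top 5 mm), z up along its axis. It stands loosely on the dial over the lens mount (a steel boss of 38 mm diameter, 14 mm tall; the cap has about 3 mm play), so it lifts straight off
- stage: the fixed round white lens stage: 190 mm diameter, its white rim 30 mm high, with a scale of short black ticks; origin under its centre, z up; its x axis points from the centre to the arrow, a black block that points inwards on the rim, 14 mm wide, 79 to 95 mm from the axis, its top 43 mm above the table. Stands at any yaw
- dial_centre (a point): on the dial's upright turning axis, at the dial's top face, 42 mm above the table. The dial is a plain grey disc of 150 mm diameter
- dial (a joint): angle of the dial: its line points at the arrow at 0 and equally at 2 pi (6.283); grows anticlockwise seen from above. Turns freely either way from -7 to 13, with about 0.12 N m of friction (2 N at the peg), and stays where it is left. Starts between 1.0 and 5.28
- peg (a point): middle, half-way up, of the upright steel peg on the dial: 12 mm diameter, 32 mm tall, 62 mm from the dial's axis, from the dial's face up to 74 mm above the table. It stands on the dial's line, a black line 4 mm wide drawn from the lens mount outwards to the dial's edge
- index (a point): where the middle of the peg is when the dial's line points exactly at the arrow: fixed to the stage, 62 mm from the dial's axis towards the arrow, 58 mm above the table
- tray_floor (a point): centre of the inner floor of the shallow fixed metal tray, 4 mm above the table; tray 150 x 150 mm outside (142 mm inside), rim 12 mm above the table; axes along its sides
- drops: small white closed bottle, 28 mm diameter, 68 mm tall, standing between the stage and the tray; origin under its centre
- lens_cases: stack of yellow oval lens cases in one piece, 115 x 85 mm, 82 mm tall; origin under its centre
- black_case: black oval case, 95 x 60 mm, 32 mm tall; origin under its centre
- penlight: steel penlight lying flat, 135 mm long along its x, 16 mm thick; origin under its middle
- occluder: flat black eye paddle lying flat, 5 mm thick: handle 130 x 16 mm along its x, a 64 mm round blade at +x, centred 90 mm from the origin; origin under the handle's middle
- cup: white cup, 70 mm diameter, 75 mm tall; origin under its centre
- swab_box: closed cardboard box, 90 x 60 x 45 mm tall; origin under its centre
There are look-alikes about, which are no part of the job. Leave any green look-alike of the cap alone.

How it is judged:
On the way, in this order (a step that is already met when the one before it is completed fails the run):
1. the cap stands released in the tray, top up (x of cap_centre in the frame of tray_floor between -0.056 and 0.056 m and y of cap_centre in the frame of tray_floor between -0.056 and 0.056 m and z of cap_centre in the frame of tray_floor below 0.019 m and angle between cap_centre's own z axis and vertical below 0.15 rad and contact force between the fingers and cap below 0.1 N and linear speed of cap below 0.03 m/s), for 0.2 s.
2. the dial's line points at the arrow (horizontal distance between peg and index below 0.007 m and velocity of joint dial between -0.05 and 0.05 rad/s), for 0.2 s.
At the end, for the whole second after the job is handed in: The cap rests on the tray's floor, flat and top up (within 0.15 rad), released and at rest; the peg is within 7 mm (about 6 degrees) of the place where the dial's line points at the arrow, and the dial is still (all of step 1 and all of step 2); the robot touches nothing.
It fails at once if the cap is dropped (falls free faster than 0.7 m/s, from more than about 25 mm) (contact force between the fingers and cap below 0.05 N and linear speed of cap above 0.7 m/s).
It fails at once if another thing on the table is moved more than 30 mm (distance of any of drops, lens_cases, black_case, penlight, occluder, cup, swab_box from where it was at the start of the episode above 0.03 m).
It also fails if it takes over 58 s, if anything falls off the work surface, if the arm or the gripper's body presses on something with over 40 N, if the wrist force passes 120 N, or if a joint passes its speed limit or range.

ROBOT

A 6-joint arm with a two-finger parallel gripper is mounted at the origin on the work surface. World frame = base frame: x ahead of the robot, y to its left, z up, the work surface at z = 0. Lengths are in m, angles in rad, forces in N, time in s.
With the tool pointing down it reaches from about 0.25 to 0.775 m from the base axis. Payload 4 kg.
Tool frame: the origin (TCP) lies midway between the tips of the shut fingers; the grasp point (between the pads) lies 19 mm behind it; z points along the fingers, x is the direction in which the jaws open and shut, and the axes are right-handed (so a half turn about z gives the same grasp; the last joint's range is limited). The gripper opens to 94 mm and grips with 3 to 60 N. Pads are 16 mm wide; open, the fingers measure 119 mm over their backs; the gripper's body (75 mm by 177 mm) begins 78 mm behind the grasp point.
Start: joints at [-1.428, 0.087, 1.371, -0, 1.684, -0.103], TCP at [0.134, -0.533, 0.206] pointing down, gripper open.
Joint ranges: [-3.1, 3.1], [-0.76, 2.03], [0.27, 2.55], [-1.08, 4.22], [0.17, 2.65], [-2.57, 2.57]. Speed limits (rad/s): [2.79, 2.79, 3.14, 3.14, 3.14, 3.14].

INTERFACE

Orientations are given as a 3x3 rotation matrix whose columns are the frame's x, y, z axes.
In Python, from station import telemetry, viewer, order gives the robot as it stands.
- The arm moves only by the tool servo_tool, never from a script. Its argument "targets" is text: rows parted by semicolons, each of 7 numbers parted by spaces: the turn, a rotation vector about the tool's x, y, z in degrees, then the shift along the tool's x, y, z in m, then the finger opening in m, from 0 to 0.094. In form: ax ay az tx ty tz gripper; .... A call has 1 to 5 rows; each row shifts and turns the commanded pose from where the row before left it, along the tool's axes as they then stand; what a row does not reach is not made up. A row lasts 1/8 s, in which the tool goes at most 62.5 mm and 10.7 degrees, less where a joint would pass 70% of its speed; a pose out of reach is approached as far as the arm can. A call is refused whole if a number of a shift passes 0.0625 or a number of a turn 10.7, either way. A call with a gripper value outside its range is refused whole. The fingers move at their own pace and stop on an object; "grip_force" is the grip in N (left out, the last holds). Time passes only in rows, so rows that do not move let the fingers close. It gives the time, the measured TCP pose, the force and the opening at its end, in the units of the state.
- telemetry.get_obs(): the state, without advancing time (a new reading comes with each control period).
- viewer.capture(name): name is "scene" or "top" or "wrist"; returns the picture (420x560x3 uint8, blue, green, red); there is no depth.
- viewer.camera_info(name): a dict with "fx", "fy", "cx", "cy" (pixels), "D" ([k1, k2, p1, p2, k3] as OpenCV has them; the pictures are not rectified), "rvec" (rotation vector, rad) and "tvec" (3), from world to camera coordinates, as OpenCV has them. Camera axes: x right, y down, z forward; pixel columns grow to the right and rows downward; lengths in m; the calibration is good to about 2 mm. A picture is of the moment at which its call begins: read the wrist's pose just before it. camera_info takes no time and is no camera call; for the wrist camera it gives the pose at the moment of the call.
- order.job_done(): hands the job in, once; it reports no verdict.
The state is a dict: "time_s": time; "joint_positions": joint angles; "joint_velocities": joint speeds; "joint_efforts": joint torques, N m; "eef_pos": TCP position; "ee_rot": TCP orientation; "contact_force": force on the tool from outside, world axes, zero at the start; "moment": the same for the moment, N m; "opening": finger opening in m.
Only numpy, scipy, OpenCV 4.12 (cv2) and the standard library are available. Lean on these libraries where they do the work, as an engineer would, in place of code of your own. Each camera call takes 0.05 s, during which the arm holds its last target.

## Working session

There is one attempt and no reset: what is moved stays moved. The work goes in short steps, Python scripts to look and compute and a tool call to move; the robot and the scene stay as the last step left them, time stands still between calls to the robot, and variables do not carry over. Pictures are saved under pics/ and viewed, and the job is handed in when it is done.

Besides the shell and the picture viewer there is one more tool, called after "Emit:" as name(argument=value, ...) on one line, values as JSON. servo_tool: Moves the arm, as the interface text tells. Its arguments: {"type":"object","properties":{"targets":{"type":"string"},"grip_force":{"type":"number"}},"required":["targets"]}

```bash
mkdir -p pics
cat > h.py <<'E'
import numpy as np, cv2
from station import telemetry, viewer, order
def info(n):
    c=viewer.camera_info(n); K=np.array([[c['fx'],0,c['cx']],[0,c['fy'],c['cy']],[0,0,1.]])
    return K,np.array(c['D'],float),np.array(c['rvec'],float),np.array(c['tvec'],float)
def ray2plane(cam,px,z):
    K,D,r,t=cam; p=cv2.undistortPoints(np.array(px,float).reshape(-1,1,2),K,D).reshape(-1,2)
    R=cv2.Rodrigues(r)[0]; C=-R.T@t.ravel()
    d=np.c_[p,np.ones(len(p))]@R
    s=(z-C[2])/d[:,2]
    return C+d*s[:,None]
def proj(cam,P):
    K,D,r,t=cam; return cv2.projectPoints(np.array(P,float).reshape(-1,3),r,t,K,D)[0].reshape(-1,2)
E
python3 - <<'E'
from h import *
for n in ["scene","top"]:
    cv2.imwrite(f"pics/{n}0.png",viewer.capture(n)); 
    c=info(n); R=cv2.Rodrigues(c[2])[0]; print(n,-R.T@c[3].ravel(),c[0][0,0],c[1])
print(telemetry.get_obs())
E
```

```text
scene [ 1.20322433 -0.74074033  0.74651285] 486.6290134942555 [-0.16505136  0.          0.          0.          0.        ]
top [ 0.50818071 -0.02754999  1.14475082] 476.0563070402086 [-0.00741075  0.          0.          0.          0.        ]
{'time_s': 0.1, 'joint_positions': array([-1.42809296e+00,  8.78781454e-02,  1.37205512e+00, -4.21776756e-06,
        1.68358383e+00, -1.03126858e-01]), 'joint_velocities': array([-0.00084515, -0.00325738, -0.0049965 , -0.00016711, -0.00189271,
        0.0002093 ]), 'joint_efforts': array([ 1.69437182e-03, -3.41252697e+01, -3.03302693e+01,  7.20227603e-02,
        3.04885267e-02, -8.76142371e-05]), 'eef_pos': array([ 0.13376105, -0.53299895,  0.20444717]), 'ee_rot': array([[ 2.43360954e-01, -9.69935755e-01, -2.77840669e-04],
       [-9.69933905e-01, -2.43361035e-01,  1.90427788e-03],
       [-1.91464280e-03, -1.93939796e-04, -9.99998148e-01]]), 'contact_force': array([1.13408332, 0.28553388, 0.22787362]), 'moment': array([-0.02467851,  0.03040685,  0.04766975]), 'opening': 0.09420107993106082}
```

```bash
ls .
```

```text
h.py
pics
```

View pics/scene0.png

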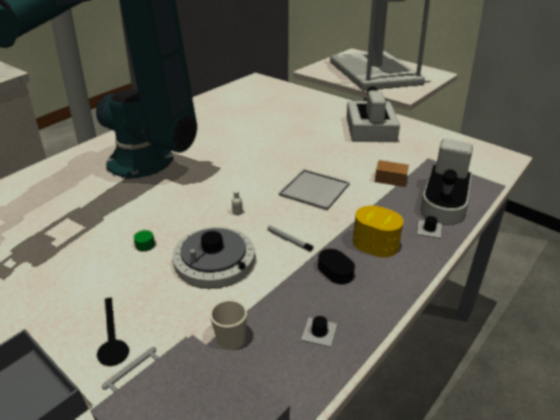

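View pics/top0.png

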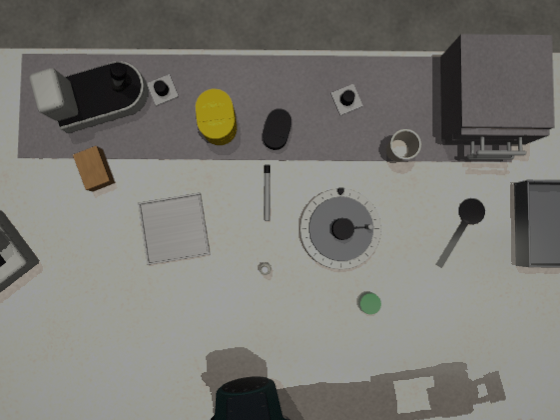

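The top view shows the stage at about (341,229). On it are the black cap at (343,229), the peg near (368,227) and the arrow at (341,191). The tray is at (174,229) and the drops bottle at (265,268). There are three look-alikes: the green cap at (370,303) and two small black knobs on white cards at (162,88) and (347,98). Only the black cap in the middle of the stage fits, so I'll enlarge that and measure.

Run:
```python
from h import *
im=cv2.imread("pics/top0.png"); c=info("top")
crop=cv2.resize(im[180:280,290:395],None,fx=5.5,fy=5.5,interpolation=cv2.INTER_CUBIC); cv2.imwrite("pics/crop0.png",crop)
g=cv2.cvtColor(im,cv2.COLOR_BGR2GRAY); hsv=cv2.cvtColor(im,cv2.COLOR_BGR2HSV)
# dark blobs in stage
m=np.zeros_like(g); m[180:280,290:395]=(g[180:280,290:395]<45)*255
n,l,s,ce=cv2.connectedComponentsWithStats(m)
for i in range(1,n):
    if s[i,4]>4: print('dark',s[i],ce[i].round(1))
# tray contour
e=cv2.Canny(g[185:275,130:220],40,120); cs,_=cv2.findContours(cv2.dilate(e,np.ones((3,3))),0,2)
k=max(cs,key=cv2.contourArea); r=cv2.minAreaRect(k); print('tray',r)
b=cv2.boxPoints(r)+[130,185]; P=ray2plane(c,b,0.012); print(P.round(3),P.mean(0).round(4), np.linalg.norm(P[0]-P[1]),np.linalg.norm(P[1]-P[2]))
print('drops',ray2plane(c,[[265,268]],0.068))
```

```text
dark [338 189   5   6  23] [340.1 190.9]
dark [331 219  26  21 392] [341.9 228.7]
dark [364 226   4   3   9] [365.9 226.9]
tray ((43.68682861328125, 43.402137756347656), (67.92353057861328, 68.03024291992188), 80.78897094726562)
[[0.596 0.308 0.012]
 [0.623 0.148 0.012]
 [0.464 0.119 0.012]
 [0.437 0.278 0.012]] [0.5298 0.2132 0.012 ] 0.16242675060961642 0.1619657794278388
drops [[ 0.44151629 -0.00632792  0.068     ]]
```

View pics/crop0.png

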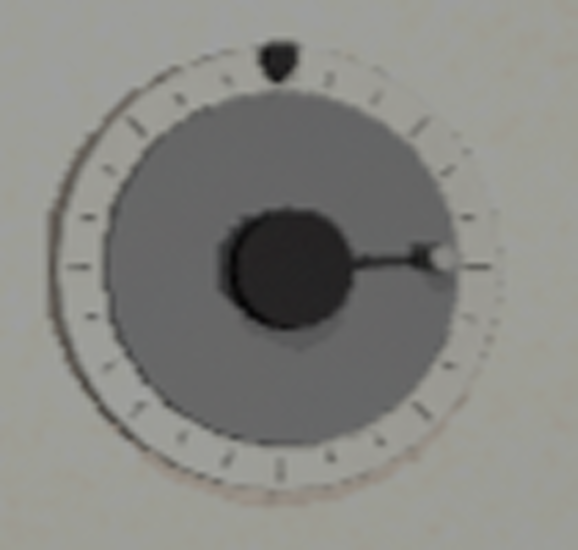

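Run:
```python
from h import *
im=cv2.imread("pics/top0.png"); c=info("top"); g=cv2.cvtColor(im,cv2.COLOR_BGR2GRAY)
def fit(P):
    A=np.c_[2*P[:,:2],np.ones(len(P))]; x=np.linalg.lstsq(A,(P[:,:2]**2).sum(1),rcond=None)[0]
    return x[:2].round(4),np.sqrt(x[2]+x[0]**2+x[1]**2)
print(g[229,285:400].tolist())
def blob(th,seed):
    m=np.zeros_like(g); m[180:280,290:395]=(g[180:280,290:395]<th)*255
    n,l=cv2.connectedComponents(m); k=(l==l[seed])*np.uint8(255)
    return max(cv2.findContours(k,0,1)[0],key=cv2.contourArea)
k=blob(130,(215,330)); h=cv2.convexHull(k).reshape(-1,2); print(cv2.boundingRect(k)); print('dial',fit(ray2plane(c,h,.042)))
# cap: open to drop line
m=np.uint8(g<42)*255; m=cv2.morphologyEx(m[180:280,290:395],cv2.MORPH_OPEN,cv2.getStructuringElement(2,(9,9)))
k=max(cv2.findContours(m,0,1)[0],key=cv2.contourArea)[:,0]+[290,180]; print('cap',fit(ray2plane(c,k,.072)))
print('arrow',ray2plane(c,[[290+279/5.5-.5,180+60/5.5-.5]],.043), 'peg top',ray2plane(c,[[290+443/5.5-.5,180+257/5.5-.5]],.074))
print('line',ray2plane(c,[[290+360/5.5-.5,180+264/5.5-.5],[290+410/5.5-.5,180+259/5.5-.5]],.042))
```

```text
[158, 157, 157, 157, 157, 157, 156, 156, 157, 157, 157, 157, 157, 135, 83, 122, 153, 149, 148, 146, 144, 150, 156, 127, 87, 104, 102, 102, 102, 102, 102, 102, 102, 102, 102, 103, 102, 102, 103, 103, 103, 102, 102, 102, 84, 50, 32, 13, 28, 35, 35, 37, 36, 37, 36, 36, 36, 36, 37, 35, 36, 37, 35, 35, 35, 35, 36, 36, 34, 72, 93, 94, 95, 96, 97, 99, 99, 98, 100, 98, 93, 83, 71, 67, 72, 87, 100, 105, 129, 145, 143, 143, 143, 143, 150, 148, 151, 157, 156, 156, 157, 156, 156, 156, 157, 157, 156, 157, 156, 157, 156, 157, 156, 156, 156]
(308, 187, 71, 74)
dial (array([ 0.5395, -0.1814]), np.float64(0.07906432149956694))
cap (array([ 0.5317, -0.1782]), np.float64(0.02349057651651145))
arrow [[ 0.6211241  -0.17861193  0.043     ]] peg top [[ 0.53774501 -0.24159827  0.074     ]]
line [[ 0.53532756 -0.21304064  0.042     ]
 [ 0.53764571 -0.23409582  0.042     ]]
```

Run:
```python
from h import *
c=info("top"); f=lambda x,y:[290+x/5.5-.5,180+y/5.5-.5]
print(ray2plane(c,[f(282,267)],.042), 'rim edges',ray2plane(c,[f(282,267),f(105,267),f(459,267),f(282,90),f(282,445)],.042).round(4))
print('ticks', ray2plane(c,[f(78,267),f(477,267),f(281,470)],.03).round(4))
cs=info("scene"); im=cv2.imread("pics/scene0.png"); g=cv2.cvtColor(im,cv2.COLOR_BGR2GRAY)
cv2.imwrite("pics/cs.png",cv2.resize(im[220:295,160:270],None,fx=6,fy=6,interpolation=2))
P=[(.534,-.179,.072),(.534,-.179,.042),(.5377,-.2416,.074),(.621,-.1786,.043)]
print(((proj(cs,P)-[160,220])*6).round())
```

```text
[[ 0.53373172 -0.18020291  0.042     ]] rim edges [[ 0.5337 -0.1802  0.042 ]
 [ 0.533  -0.1057  0.042 ]
 [ 0.5345 -0.2547  0.042 ]
 [ 0.6085 -0.18    0.042 ]
 [ 0.4591 -0.1804  0.042 ]]
ticks [[ 0.5331 -0.0951  0.03  ]
 [ 0.5349 -0.2649  0.03  ]
 [ 0.448  -0.1816  0.03  ]]
[[313. 100.]
 [319. 162.]
 [195. 182.]
 [485. 256.]]
```

View pics/cs.png

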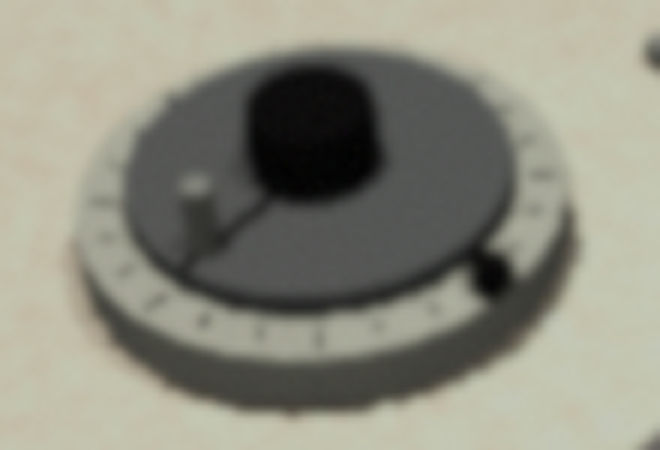

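```bash
cat >> h.py <<'E'
from scipy.spatial.transform import Rotation as Rn
def plan(p,yaw,n,g,o=None):
    """rows to bring tool down-pointing with tool-x at world yaw (deg) to p in n equal rows"""
    o=o or telemetry.get_obs(); R0=Rn.from_matrix(o['ee_rot']); p0=o['eef_pos']
    a=np.radians(yaw); T=np.array([[np.cos(a),np.sin(a),0],[np.sin(a),-np.cos(a),0],[0,0,-1.]])
    rv=(R0.inv()*Rn.from_matrix(T)).as_rotvec()/n; dp=(np.array(p)-p0)/n; R=R0
    for i in range(n):
        t=R.inv().apply(dp); print(*np.degrees(rv).round(1),*t.round(4),g,end='; '); R=R*Rn.from_rotvec(rv)
    print('\n maxturn',np.degrees(rv).round(1),'from',p0.round(4),'t',o['time_s'])
E
python3 -c "
from h import *
plan((.532,-.178,.2),0,10,.094)"
```

```text
-0.0 0.0 -7.6 -0.0247 -0.0473 0.0005 0.094; -0.0 0.0 -7.6 -0.0183 -0.0501 0.0005 0.094; -0.0 0.0 -7.6 -0.0115 -0.0521 0.0005 0.094; -0.0 0.0 -7.6 -0.0045 -0.0532 0.0005 0.094; -0.0 0.0 -7.6 0.0025 -0.0533 0.0005 0.094; -0.0 0.0 -7.6 0.0096 -0.0525 0.0005 0.094; -0.0 0.0 -7.6 0.0164 -0.0508 0.0005 0.094; -0.0 0.0 -7.6 0.023 -0.0481 0.0004 0.094; -0.0 0.0 -7.6 0.0291 -0.0447 0.0004 0.094; -0.0 0.0 -7.6 0.0348 -0.0404 0.0004 0.094; 
 maxturn [-0.   0.  -7.6] from [ 0.1338 -0.533   0.2044] t 0.1
```

Emit:
servo_tool(targets="0 0 -7.6 -0.025 -0.047 0 0.094; 0 0 -7.6 -0.018 -0.05 0 0.094; 0 0 -7.6 -0.0115 -0.052 0 0.094; 0 0 -7.6 -0.0045 -0.053 0 0.094; 0 0 -7.6 0.0025 -0.053 0 0.094", grip_force=12)

```text
time_s: 0.72
eef_pos: [0.333, -0.3549, 0.205]
ee_rot: [[0.791, -0.611, -0.0], [-0.611, -0.791, 0.0], [-0.001, -0.0, -1.0]]
contact_force: [0.6, 0.0, -0.4]
opening: 0.0939
```

Emit:
servo_tool(targets="0 0 -7.6 0.0095 -0.0525 0 0.094; 0 0 -7.6 0.0165 -0.051 0 0.094; 0 0 -7.6 0.023 -0.048 0 0.094; 0 0 -7.6 0.029 -0.0445 0 0.094; 0 0 -7.6 0.035 -0.0405 0 0.094")

```text
time_s: 1.35
eef_pos: [0.5321, -0.1773, 0.205]
ee_rot: [[1.0, 0.006, -0.001], [0.006, -1.0, -0.0], [-0.001, 0.0, -1.0]]
contact_force: [1.0, -0.8, 0.5]
opening: 0.094
```

Run:
```python
from h import *
o=telemetry.get_obs(); plan((.532,-.178,.12),0,2,.094)
im=viewer.capture("wrist"); cv2.imwrite("pics/w1.png",im); c=info("wrist")
print(proj(c,[(.532,-.178,.072),(.5377,-.2416,.074),(.621,-.1786,.043)]).round(0)); print(o['ee_rot'].round(3),o['joint_positions'])
plan((.532,-.178,.12),0,2,.094)
```

```text
0.0 0.0 0.2 -0.0 0.0004 0.0425 0.094; 0.0 0.0 0.2 -0.0 0.0004 0.0425 0.094; 
 maxturn [0.  0.  0.2] from [ 0.5321 -0.1773  0.205 ] t 1.35
[[275. 209.]
 [280. 268.]
 [357. 203.]]
[[ 1.     0.006 -0.001]
 [ 0.006 -1.    -0.   ]
 [-0.001  0.    -1.   ]] [-4.22495401e-01  1.12158264e-01  1.34461875e+00 -3.10487723e-04
  1.68548044e+00 -4.28464587e-01]
-0.1 -0.1 0.4 -0.0022 0.003 0.0421 0.094; -0.1 -0.1 0.4 -0.0021 0.0029 0.0421 0.094; 
 maxturn [-0.1 -0.1  0.4] from [ 0.5361 -0.1723  0.2042] t 1.4
```

View pics/w1.png

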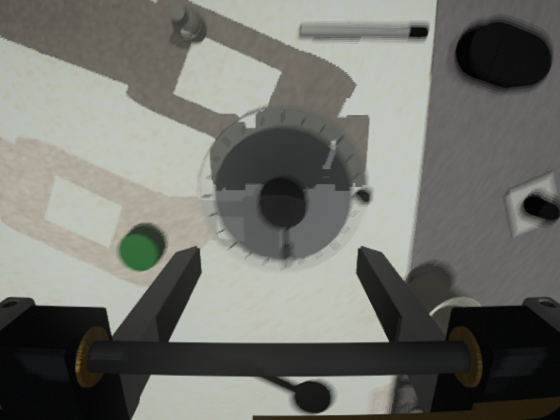

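The wrist view has motion blur. It shows the cap at (282,202), the peg at (286,240) and the arrow at (363,196). I'll take another picture now that the arm has settled.

Emit:
servo_tool(targets="0 0 0 0 0 0.02 0.094; 0 0 0 0 0 0 0.094; 0 0 0 0 0 0 0.094")

```text
time_s: 1.78
eef_pos: [0.5309, -0.1791, 0.1857]
ee_rot: [[1.0, 0.001, -0.0], [0.001, -1.0, 0.0], [-0.0, -0.0, -1.0]]
contact_force: [0.9, -0.8, 1.1]
opening: 0.0939
```

Run:
```python
from h import *
o=telemetry.get_obs(); c=info("wrist"); im=viewer.capture("wrist"); cv2.imwrite("pics/w2.png",im)
print(proj(c,[(.532,-.178,.072),(.5377,-.2416,.074),(.621,-.1786,.043)]).round(0),o['eef_pos'])
```

```text
[[281. 207.]
 [286. 270.]
 [368. 200.]] [ 0.53094552 -0.17905496  0.18565399]
```

View pics/w2.png

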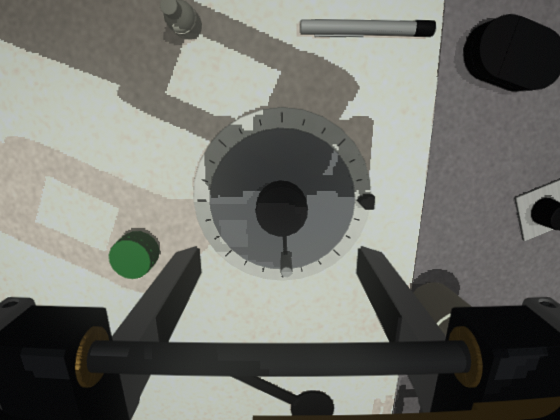

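The projections match what I see: cap (281,208), peg top (286,271), arrow (367,201). Next I descend to TCP z of about 0.047.

Emit:
servo_tool(targets="0 0 0 0.001 -0.001 0.04 0.094; 0 0 0 0 0 0.04 0.094; 0 0 0 0 0 0.035 0.094; 0 0 0 0 0 0.016 0.094; 0 0 0 0 0 0.007 0.094")

```text
time_s: 2.45
eef_pos: [0.5323, -0.1781, 0.0476]
ee_rot: [[1.0, 0.001, 0.0], [0.001, -1.0, -0.0], [0.0, 0.0, -1.0]]
contact_force: [-0.5, 0.7, -0.8]
opening: 0.0939
```

Emit:
servo_tool(targets="0 0 0 0 0 0 0.094; 0 0 0 0 0 0 0.094")

```text
time_s: 2.7
eef_pos: [0.5333, -0.1783, 0.0492]
ee_rot: [[1.0, 0.001, 0.003], [0.001, -1.0, -0.001], [0.003, 0.001, -1.0]]
contact_force: [-0.4, 0.3, -0.0]
opening: 0.094
```

Emit:
servo_tool(targets="0 0 0 0 0 0.002 0.06; 0 0 0 0 0 0 0.05; 0 0 0 0 0 0 0.045; 0 0 0 0 0 0 0.04; 0 0 0 0 0 0 0.04", grip_force=12)

```text
time_s: 3.32
eef_pos: [0.5325, -0.1778, 0.0455]
ee_rot: [[1.0, 0.001, 0.001], [0.001, -1.0, -0.0], [0.001, 0.0, -1.0]]
contact_force: [0.4, 0.4, -1.0]
opening: 0.0497
```

Emit:
servo_tool(targets="0 0 0 0 0 0 0.04; 0 0 0 0 0 0 0.04")

```text
time_s: 3.58
eef_pos: [0.5325, -0.1777, 0.0455]
ee_rot: [[1.0, 0.001, 0.001], [0.001, -1.0, -0.0], [0.001, 0.0, -1.0]]
contact_force: [0.9, 0.5, -0.1]
opening: 0.0499
```

Emit:
servo_tool(targets="0 0 0 0 0 -0.01 0.04; 0 0 0 0 0 -0.02 0.04; 0 0 0 0 0 -0.03 0.04; 0 0 0 0 0 -0.03 0.04; 0 0 0 0 0 -0.02 0.04")

```text
time_s: 4.2
eef_pos: [0.5322, -0.1781, 0.1581]
ee_rot: [[1.0, 0.001, 0.001], [0.001, -1.0, -0.001], [0.001, 0.001, -1.0]]
contact_force: [-0.5, -0.0, -1.0]
opening: 0.0502
```

Emit:
servo_tool(targets="0 0 0 0 0 0 0.04; 0 0 0 0 0 0 0.04")

```text
time_s: 4.45
eef_pos: [0.5316, -0.1776, 0.1547]
ee_rot: [[1.0, 0.001, -0.002], [0.001, -1.0, 0.0], [-0.002, -0.0, -1.0]]
contact_force: [-0.8, -0.6, -1.5]
opening: 0.0501
```

Run:
```python
from h import *
cv2.imwrite("pics/t2.png",np.hstack([cv2.resize(viewer.capture("wrist"),(400,300)),cv2.resize(viewer.capture("scene"),(400,300))]))
plan((.530,.213,.155),0,12,.04)
```

```text
-0.0 0.0 0.0 -0.0001 -0.0325 -0.0001 0.04; -0.0 0.0 0.0 -0.0001 -0.0325 -0.0001 0.04; -0.0 0.0 0.0 -0.0001 -0.0325 -0.0001 0.04; -0.0 0.0 0.0 -0.0001 -0.0325 -0.0001 0.04; -0.0 0.0 0.0 -0.0001 -0.0325 -0.0001 0.04; -0.0 0.0 0.0 -0.0001 -0.0325 -0.0001 0.04; -0.0 0.0 0.0 -0.0001 -0.0325 -0.0001 0.04; -0.0 0.0 0.0 -0.0001 -0.0325 -0.0001 0.04; -0.0 0.0 0.0 -0.0001 -0.0325 -0.0001 0.04; -0.0 0.0 0.0 -0.0001 -0.0325 -0.0001 0.04; -0.0 0.0 0.0 -0.0001 -0.0325 -0.0001 0.04; -0.0 0.0 0.0 -0.0001 -0.0325 -0.0001 0.04; 
 maxturn [-0.  0.  0.] from [ 0.5313 -0.1774  0.1539] t 4.55
```

View pics/t2.png

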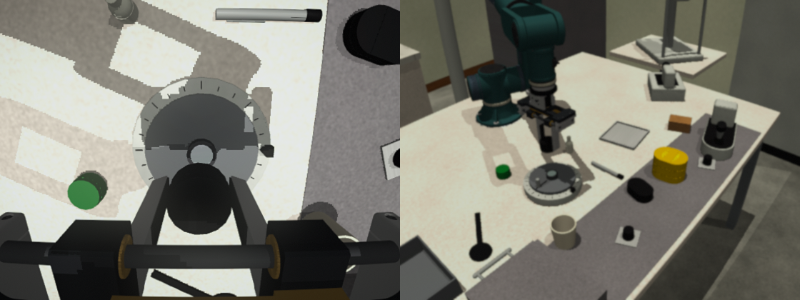

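The cap is off the lens and held, and the lens mount is bare. I'll carry it to the tray.

Emit:
servo_tool(targets="0 0 0 0 -0.015 0 0.04; 0 0 0 0 -0.03 0 0.04; 0 0 0 0 -0.035 0 0.04; 0 0 0 0 -0.035 0 0.04; 0 0 0 0 -0.035 0 0.04")

```text
time_s: 5.18
eef_pos: [0.5313, -0.0256, 0.1548]
ee_rot: [[1.0, 0.002, -0.001], [0.002, -1.0, 0.001], [-0.001, -0.001, -1.0]]
contact_force: [0.5, -0.5, 0.5]
opening: 0.0502
```

Emit:
servo_tool(targets="0 0 0 0 -0.035 0 0.04; 0 0 0 0 -0.035 0 0.04; 0 0 0 0 -0.035 0 0.04; 0 0 0 0 -0.035 0 0.04; 0 0 0 0 -0.035 0 0.04")

```text
time_s: 5.8
eef_pos: [0.5308, 0.1493, 0.1549]
ee_rot: [[1.0, 0.002, -0.001], [0.002, -1.0, 0.0], [-0.001, -0.0, -1.0]]
contact_force: [-0.1, -0.4, 0.1]
opening: 0.0498
```

Emit:
servo_tool(targets="0 0 0 0 -0.035 0 0.04; 0 0 0 0 -0.02 0 0.04; 0 0 0 0 -0.01 0 0.04; 0 0 0 0 0 0 0.04; 0 0 0 0 0 0 0.04")

```text
time_s: 6.42
eef_pos: [0.5317, 0.2114, 0.1554]
ee_rot: [[1.0, 0.0, -0.0], [0.0, -1.0, -0.001], [-0.0, 0.001, -1.0]]
contact_force: [0.5, -0.8, -0.3]
opening: 0.0502
```

Run:
```python
from h import *
o=telemetry.get_obs(); print(o['eef_pos'],o['opening'])
c=info("wrist"); cv2.imwrite("pics/w3.png",viewer.capture("wrist"))
print(proj(c,[(.596,.308,.012),(.623,.148,.012),(.464,.119,.012),(.437,.278,.012),(.53,.213,.004)]).round())
plan((.530,.213,.155),0,1,.04)
```

```text
[0.53174704 0.21135823 0.15541853] 0.05018698911145436
[[348. 101.]
 [364. 257.]
 [218. 281.]
 [182. 133.]
 [278. 196.]]
0.0 -0.0 0.0 -0.0018 -0.0017 0.0005 0.04; 
 maxturn [ 0. -0.  0.] from [0.5318 0.2113 0.1555] t 6.475
```

View pics/w3.png

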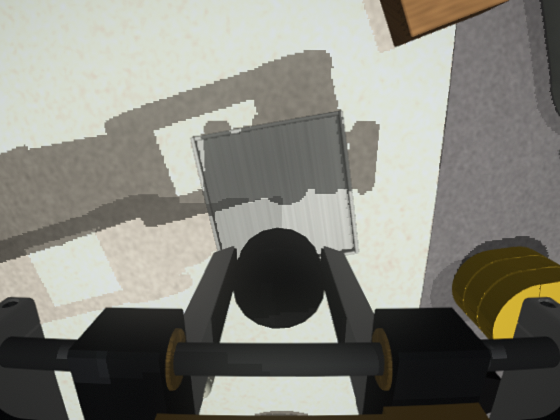

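The tray corners are at (192,137), (340,112) and (356,250), which agrees with the predicted centre at (278,196). I'll descend, slowly at the end.

Emit:
servo_tool(targets="0 0 0 -0.002 -0.002 0.03 0.04; 0 0 0 0 0 0.04 0.04; 0 0 0 0 0 0.035 0.04; 0 0 0 0 0 0.02 0.04; 0 0 0 0 0 0.01 0.04")

```text
time_s: 7.1
eef_pos: [0.529, 0.2132, 0.019]
ee_rot: [[1.0, 0.0, -0.002], [0.0, -1.0, -0.001], [-0.002, 0.001, -1.0]]
contact_force: [0.8, 0.7, 0.2]
opening: 0.05
```

Emit:
servo_tool(targets="0 0 0 0 0 0 0.04; 0 0 0 0 0 0 0.04; 0 0 0 0 0 0 0.04")

```text
time_s: 7.48
eef_pos: [0.5306, 0.2145, 0.0218]
ee_rot: [[1.0, 0.001, 0.002], [0.001, -1.0, 0.001], [0.002, -0.001, -1.0]]
contact_force: [0.7, 0.1, 0.4]
opening: 0.05
```

Emit:
servo_tool(targets="0 0 0 0 0 0.005 0.04; 0 0 0 0 0 0.004 0.04; 0 0 0 0 0 0.002 0.04; 0 0 0 0 0 0 0.04; 0 0 0 0 0 0 0.04")

```text
time_s: 8.1
eef_pos: [0.5297, 0.2143, 0.0095]
ee_rot: [[1.0, 0.001, 0.0], [0.001, -1.0, -0.0], [0.0, 0.0, -1.0]]
contact_force: [-0.6, 0.5, -0.5]
opening: 0.0498
```

Emit:
servo_tool(targets="0 0 0 0 0 0.002 0.04; 0 0 0 0 0 0 0.04; 0 0 0 0 0 0 0.04")

```text
time_s: 8.48
eef_pos: [0.5297, 0.2143, 0.0075]
ee_rot: [[1.0, 0.001, 0.0], [0.001, -1.0, -0.0], [0.0, 0.0, -1.0]]
contact_force: [0.5, -0.6, 0.6]
opening: 0.0501
```

Emit:
servo_tool(targets="0 0 0 0 0 0.001 0.04; 0 0 0 0 0 0 0.04; 0 0 0 0 0 0 0.04")

```text
time_s: 8.85
eef_pos: [0.5298, 0.2143, 0.0074]
ee_rot: [[1.0, 0.001, 0.0], [0.001, -1.0, -0.0], [0.0, 0.0, -1.0]]
contact_force: [-1.7, -1.4, 5.7]
opening: 0.05
```

The force reads 5.7 N, so the cap is on the floor. I'll release gently.

Emit:
servo_tool(targets="0 0 0 0 0 0 0.055; 0 0 0 0 0 0 0.06; 0 0 0 0 0 0 0.066; 0 0 0 0 0 0 0.07; 0 0 0 0 0 0 0.07")

```text
time_s: 9.48
eef_pos: [0.5297, 0.2142, 0.0063]
ee_rot: [[1.0, 0.001, -0.0], [0.001, -1.0, -0.0], [-0.0, 0.0, -1.0]]
contact_force: [-0.3, -0.2, 0.5]
opening: 0.0701
```

Emit:
servo_tool(targets="0 0 0 0 0 -0.01 0.07; 0 0 0 0 0 -0.03 0.07; 0 0 0 0 0 -0.05 0.07; 0 0 0 0 0 -0.06 0.07; 0 0 0 0 0 0 0.07")

```text
time_s: 10.1
eef_pos: [0.5334, 0.2154, 0.1646]
ee_rot: [[1.0, 0.002, 0.014], [0.001, -1.0, 0.004], [0.014, -0.004, -1.0]]
contact_force: [0.8, 0.3, 0.1]
opening: 0.07
```

Run:
```python
from h import *
o=telemetry.get_obs(); print(o['eef_pos'],o['opening'],o['time_s'])
c=info("wrist"); cv2.imwrite("pics/w4.png",viewer.capture("wrist"))
print(proj(c,[(.53,.2143,.034)]).round())
s=viewer.capture("scene"); cv2.imwrite("pics/s4.png",cv2.resize(s[120:320,130:430],None,fx=2.5,fy=2.5))
```

```text
[0.53335738 0.21540899 0.16460516] 0.07001260502090945 10.1
[[274. 205.]]
```

View pics/w4.png

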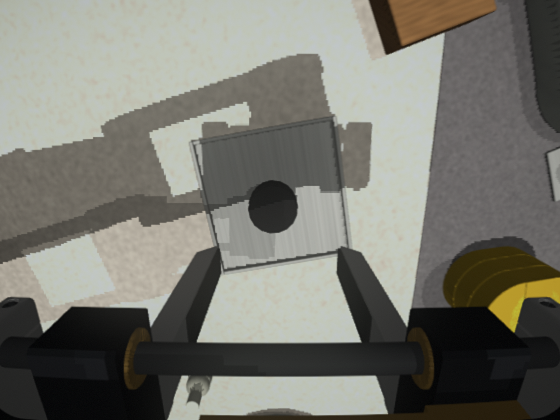

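View pics/s4.png

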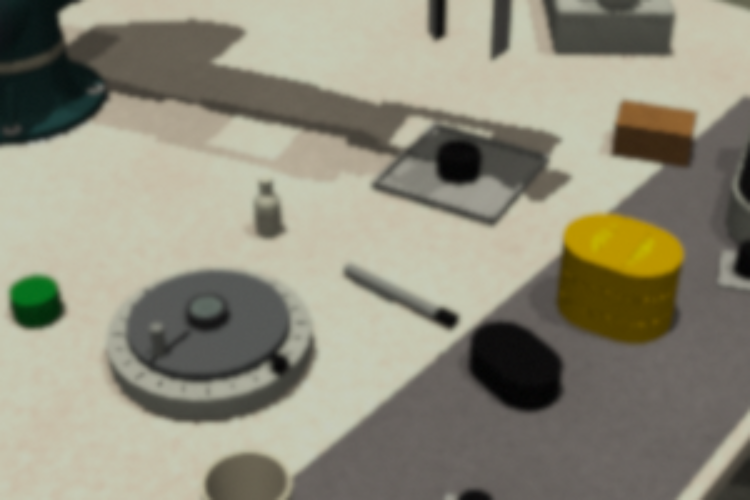

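The cap stands flat and top up near the tray's centre, at (273,206) in the wrist view, and nothing else has moved. Next is the dial. I'll straddle the peg loosely and carry it round the arc by about 87° anticlockwise.

Emit:
servo_tool(targets="0 0 0 0 0.02 0 0.04; 0 0 0 0 0.04 0 0.04; 0 0 0 0 0.05 0 0.04; 0 0 0 0 0.05 0 0.04; 0 0 0 0 0.05 0 0.04")

```text
time_s: 10.82
eef_pos: [0.5282, 0.0016, 0.1542]
ee_rot: [[1.0, 0.001, -0.004], [0.001, -1.0, -0.0], [-0.004, 0.0, -1.0]]
contact_force: [-0.3, -0.5, -0.6]
opening: 0.0401
```

Emit:
servo_tool(targets="0 0 0 0 0.05 0 0.03; 0 0 0 0 0.05 0 0.03; 0 0 0 0 0.05 0 0.03; 0 0 0 0 0.05 0 0.03; 0 0 0 0 0.03 0 0.03")

```text
time_s: 11.45
eef_pos: [0.5279, -0.2287, 0.1539]
ee_rot: [[1.0, -0.002, -0.005], [-0.002, -1.0, 0.001], [-0.005, -0.001, -1.0]]
contact_force: [-0.5, 0.0, -0.5]
opening: 0.0304
```

Emit:
servo_tool(targets="0 0 -4 0 0.01 0 0.03; 0 0 0 0 0 0 0.03; 0 0 0 0 0 0 0.03")

```text
time_s: 11.82
eef_pos: [0.5294, -0.2354, 0.1553]
ee_rot: [[0.998, 0.07, -0.002], [0.07, -0.998, 0.001], [-0.002, -0.001, -1.0]]
contact_force: [-0.7, 0.7, -0.5]
opening: 0.0301
```

Run:
```python
from h import *
plan((.538,-.2416,.11),4,1,.03)
c=info("wrist"); cv2.imwrite("pics/w5.png",viewer.capture("wrist"))
print(proj(c,[(.5337,-.1802,.056),(.5377,-.2416,.074),(.621,-.1788,.043)]).round())
```

```text
-0.1 0.1 0.0 0.0082 0.0068 0.0453 0.03; 
 maxturn [-0.1  0.1  0. ] from [ 0.5294 -0.2354  0.1553] t 11.825
[[290. 150.]
 [289. 226.]
 [387. 155.]]
```

View pics/w5.png

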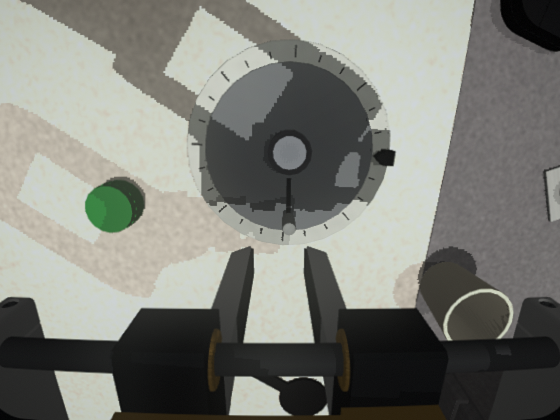

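The peg top at (289,228), the mount at (289,152) and the arrow at (387,157) all match the predictions to within about 2 px. I'll descend over the peg.

Emit:
servo_tool(targets="0 0 0 0.008 0.007 0.03 0.03; 0 0 0 0 0 0.02 0.03; 0 0 0 0 0 0 0.03; 0 0 0 0 0 0 0.03")

```text
time_s: 12.38
eef_pos: [0.5392, -0.2419, 0.1075]
ee_rot: [[0.997, 0.072, 0.001], [0.072, -0.997, -0.001], [0.001, 0.001, -1.0]]
contact_force: [0.0, -0.0, 0.5]
opening: 0.03
```

Emit:
servo_tool(targets="0 0 0 0 0 0.03 0.03; 0 0 0 0 0 0.02 0.03; 0 0 0 0 0 0 0.03; 0 0 0 0 0 0 0.03")

```text
time_s: 12.88
eef_pos: [0.5398, -0.2426, 0.0584]
ee_rot: [[0.997, 0.071, 0.003], [0.071, -0.997, -0.002], [0.003, 0.002, -1.0]]
contact_force: [-0.1, -0.3, -0.5]
opening: 0.0297
```

Emit:
servo_tool(targets="0 0 0 0 0 0 0.022; 0 0 0 0 0 0 0.016; 0 0 0 0 0 0 0.016; 0 0 0 0 0 0 0.016", grip_force=8)

```text
time_s: 13.38
eef_pos: [0.5388, -0.2422, 0.0566]
ee_rot: [[0.997, 0.071, 0.0], [0.071, -0.997, -0.0], [0.0, 0.0, -1.0]]
contact_force: [0.9, -0.3, -0.3]
opening: 0.0158
```

Run:
```python
from h import *
o=telemetry.get_obs(); print(o['eef_pos'],o['opening'])
C=np.array([.5337,-.1807]); R=o['ee_rot'];p=o['eef_pos'][:2]-C;print(np.hypot(*p),np.degrees(np.arctan2(p[1],p[0])))
```

```text
[ 0.53877674 -0.24219859  0.05655575] 0.015848686111237877
0.061707774545989545 -85.28090839283001
```

Emit:
servo_tool(targets="0 0 -4 0.0043 -0.0001 0 0.016; 0 0 -8 0.0086 -0.0006 0 0.016; 0 0 -8 0.0086 -0.0006 0 0.016; 0 0 0 0 0 0 0.016; 0 0 0 0 0 0 0.016")

```text
time_s: 14.0
eef_pos: [0.5596, -0.2369, 0.0564]
ee_rot: [[0.914, 0.406, 0.0], [0.406, -0.914, 0.0], [0.0, 0.0, -1.0]]
contact_force: [0.6, -0.1, -0.1]
opening: 0.0162
```

```bash
cat >> h.py <<'E'
def arc():
    o=telemetry.get_obs(); C=np.array([.5337,-.1807]); R=o['ee_rot'];p=o['eef_pos'][:2]-C
    print(o['eef_pos'],'r',np.hypot(*p),'ang',np.degrees(np.arctan2(p[1],p[0])),'yaw',np.degrees(np.arctan2(R[1,0],R[0,0])),o['contact_force'],o['opening'])
E
python3 -c "
from h import *
arc()"
```

```text
[ 0.55958806 -0.23693695  0.05637583] r 0.061909503972604814 ang -65.28154502184249 yaw 23.9778141568667 [ 0.56192714 -0.14042274 -0.08889926] 0.016157235119913273
```

Emit:
servo_tool(targets="0 0 -8 0.0086 -0.0006 0 0.016; 0 0 -8 0.0086 -0.0006 0 0.016; 0 0 -8 0.0086 -0.0006 0 0.016; 0 0 -8 0.0086 -0.0006 0 0.016; 0 0 0 0 0 0 0.016")

```text
time_s: 14.62
eef_pos: [0.5856, -0.2149, 0.0564]
ee_rot: [[0.56, 0.828, 0.0], [0.828, -0.56, 0.0], [0.0, 0.0, -1.0]]
contact_force: [0.7, -0.7, 0.5]
opening: 0.0163
```

Emit:
servo_tool(targets="0 0 -8 0.0086 -0.0006 0 0.016; 0 0 -8 0.0086 -0.0006 0 0.016; 0 0 -8 0.0086 -0.0006 0 0.016; 0 0 0 0 0 0 0.016; 0 0 0 0 0 0 0.016")

```text
time_s: 15.25
eef_pos: [0.5954, -0.1913, 0.0566]
ee_rot: [[0.176, 0.984, 0.001], [0.984, -0.176, 0.0], [0.0, 0.001, -1.0]]
contact_force: [0.2, -0.6, -0.5]
opening: 0.0163
```

```bash
python3 -c "
from h import *
arc()"
```

```text
[ 0.59538956 -0.19128988  0.0565543 ] r 0.0625919139449516 ang -9.740680350467148 yaw 79.88853470630603 [ 0.16319505 -0.59050157 -0.51023122] 0.016333236519386597
```

Emit:
servo_tool(targets="0 0 -6 0.0065 -0.0006 0 0.016; 0 0 -4.5 0.005 -0.0006 0 0.016; 0 0 0 0 0 0 0.016; 0 0 0 0 0 0 0.016; 0 0 0 0 0 0 0.016")

```text
time_s: 15.88
eef_pos: [0.5959, -0.1801, 0.0567]
ee_rot: [[-0.009, 1.0, 0.001], [1.0, 0.009, -0.001], [-0.001, 0.001, -1.0]]
contact_force: [1.3, -2.1, -0.5]
opening: 0.0156
```

Emit:
servo_tool(targets="0 0 0 0 0 0 0.01; 0 0 0 0 0 0 0.01; 0 0 0 0 0 0 0.01", grip_force=6)

```text
time_s: 16.25
eef_pos: [0.5959, -0.1799, 0.0567]
ee_rot: [[-0.01, 1.0, 0.001], [1.0, 0.01, -0.001], [-0.001, 0.001, -1.0]]
contact_force: [2.8, -2.4, -1.2]
opening: 0.0115
```

```bash
python3 -c "
from h import *
arc()"
```

```text
[ 0.59591664 -0.17992832  0.05667492] r 0.06222142198551005 ang 0.7106099082718137 yaw 90.56988414714216 [ 2.76778239 -2.39393826 -1.15824855] 0.011518514093448428
```

Now I open, lift straight up, move clear and check.

Emit:
servo_tool(targets="0 0 0 0 0 0 0.016; 0 0 0 0 0 0 0.02; 0 0 0 0 0 0 0.026; 0 0 0 0 0 0 0.026; 0 0 0 0 0 -0.01 0.026")

```text
time_s: 16.88
eef_pos: [0.5947, -0.1793, 0.0657]
ee_rot: [[-0.01, 1.0, -0.002], [1.0, 0.01, 0.001], [0.001, -0.002, -1.0]]
contact_force: [-0.2, 0.5, 0.3]
opening: 0.0261
```

Emit:
servo_tool(targets="0 0 0 0 0 -0.03 0.026; 0 0 0 0 0 -0.04 0.026; 0 0 0 0 0 -0.05 0.026; 0 0 0 -0.02 0 -0.03 0.026; 0 0 0 0 0 0 0.026")

```text
time_s: 17.5
eef_pos: [0.5971, -0.2011, 0.2208]
ee_rot: [[-0.009, 1.0, 0.007], [1.0, 0.009, -0.003], [-0.003, 0.007, -1.0]]
contact_force: [-0.3, 0.1, -0.2]
opening: 0.0257
```

Emit:
servo_tool(targets="0 0 0 -0.05 -0.05 0 0.026; 0 0 0 -0.05 -0.05 0 0.026; 0 0 0 -0.05 -0.05 0 0.026; 0 0 0 -0.02 -0.03 0 0.026; 0 0 0 0 0 0 0.026")

```text
time_s: 18.12
eef_pos: [0.4325, -0.3542, 0.2145]
ee_rot: [[-0.006, 1.0, -0.002], [1.0, 0.006, 0.003], [0.003, -0.002, -1.0]]
contact_force: [-0.3, 0.9, 0.4]
opening: 0.0257
```

Run:
```python
from h import *
im=viewer.capture("top"); s=viewer.capture("scene"); cv2.imwrite("pics/t6.png",im)
a=cv2.resize(im[180:280,290:395],(400,381),interpolation=2); b=cv2.resize(s[140:295,150:370],(400,282),interpolation=2)
b=cv2.copyMakeBorder(b,0,99,0,0,0); cv2.imwrite("pics/f6.png",np.hstack([a,b])); arc()
```

```text
[ 0.43463091 -0.35290342  0.21498405] r 0.1986673150984136 ang -119.91193382104177 yaw 90.57353303066289 [0.07007875 0.16223539 0.58894139] 0.02581673909797686
```

View pics/f6.png

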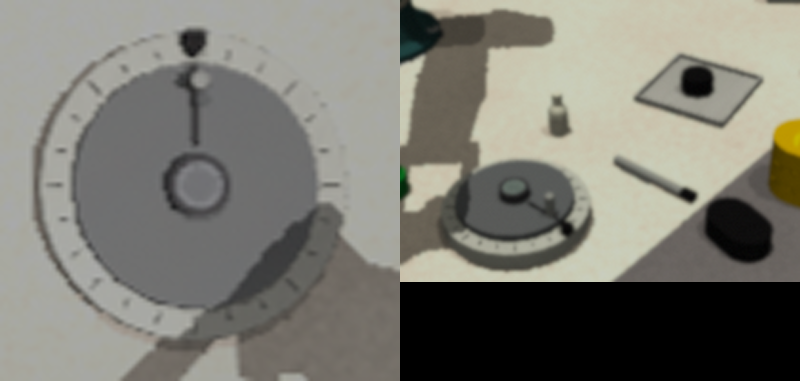

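View pics/t6.png

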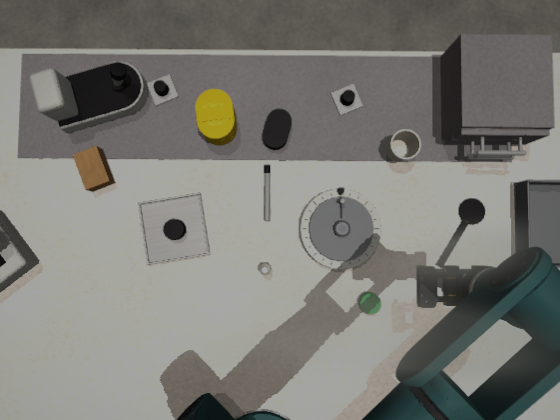

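The line and peg point at the arrow: in the crop the line runs (196,145) to (194,90) and the arrow is at (193,42). The cap sits in the middle of the tray at (175,229), and the other things look unmoved. One last check with numbers.

Run:
```python
from h import *
c=info("top"); k=400/105; f=lambda x,y:[290+x/k-.5,180+y/k-.5]
peg=ray2plane(c,[f(200,79)],.074)[0]; l=ray2plane(c,[f(196,140),f(194,92)],.042); ar=ray2plane(c,[f(193,42)],.043)[0]; boss=ray2plane(c,[f(197.5,185)],.056)[0]
C=np.array([.5337,-.1802]); ang=lambda p:np.degrees(np.arctan2(*(p[:2]-C)[::-1]))
print('boss',boss,'peg',peg,ang(peg),'arrow',ang(ar),'line',np.degrees(np.arctan2(*(l[1]-l[0])[:2][::-1])))
print('cap',ray2plane(c,[[174.5,229.5]],.034))
a=cv2.imread("pics/top0.png");b=cv2.imread("pics/t6.png")
d=cv2.absdiff(a,b).max(2)[:165]>40; print('changed px in upper part',d.sum())
```

```text
boss [ 0.53338165 -0.17957035  0.056     ] peg [ 0.59572242 -0.17840774  0.074     ] 1.6552120815414562 arrow 1.1424683742972506 line 2.504510659761403
cap [[0.52654852 0.20652454 0.034     ]]
changed px in upper part 0
```

Emit:
servo_tool(targets="0 0 0 0 0 0 0.026; 0 0 0 0 0 0 0.026")

```text
time_s: 18.48
eef_pos: [0.4356, -0.353, 0.2161]
ee_rot: [[-0.012, 1.0, -0.0], [1.0, 0.012, 0.0], [0.0, -0.0, -1.0]]
contact_force: [-0.2, -0.1, 0.4]
opening: 0.026
```

```bash
python3 -c "
from h import *
print(order.job_done())"
```

```text
the job is handed in; nothing more can be done
None
```

I lifted the cap off the lens and set it down in the tray, then turned the dial about 86° anticlockwise until its line pointed at the arrow. I handed the job in at about 18.5 s; no verdict came back.

- **Cap:** it was released only after the force showed it on the tray floor. In the last pictures it stands flat, top up, within about 8 mm of the tray's centre.
- **Dial:** I carried the peg round loosely between the fingers, then closed on it briefly to centre it before letting go. The peg measured at 1.7° and the arrow at 1.1°, which puts the peg about 1 mm from its target.
- **Other things:** they look unmoved in the last top picture, and the part holding the yellow cases, black case and cup shows no changed pixels. The arm ended well clear, with the gripper at 0.22 m.

Two checks disagreed slightly:
- **Line direction:** a rough pixel reading of the line gave 2.5° instead of 1.7°.
- **Cap position:** a rough pixel reading put the cap about 8 mm from where the gripper released it.

Both are within the limits.

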